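# Set the pull-to-unlock dial of a steam-ironing station

### The job

On the steam station, switch on the dial with the straight winged bar: pull it straight up to unlock it, turn it clockwise from the small square off mark until it points at the long line mark, then push it fully back in and let go. Leave the round dial next to it as it is set.

Things in the scene. Friction and masses are not known exactly. Their poses are not given: they have to be found in the camera images.
- dial_base: Fixed white round bezel (112 mm across, 8 mm thick) of the dial to be set, on the 90 mm high deck of a white steam station (240 x 380 mm); the round dial is 170 mm away, left or right. Origin: centre of its underside; z up, -x towards the square off mark. Dark marks clockwise from above: small square, dot at 35 degrees, long line (16 mm) at 70, dot at 105.
- dial_grip (a point): Grip point of the winged dial to be set: an upright grey bar 58 long, 16 wide, 30 mm high on a metal disc (66 mm across, 6 mm thick) just over the bezel. On the turning axis, 7 mm below the bar's top, 23 mm above the disc's top; it moves with the dial. z up, x along the bar to its pointing end (nose at its foot, dark line on top), y across the 16 mm width.
- dial_pull (a joint): How far the winged dial is pulled up, m: 0 fully in, 0.014 fully out (hard stop). It moves against 2 to 4 N of friction, has no spring and stays where it is left.
- dial_turn (a joint): Winged dial's angle, rad, clockwise from above: 0 at the square (off), 0.61 dot, 1.22 long line, 1.83 dot; stops at -0.3 and 2.1. Raised less than about 6 mm it is locked at a mark, with some 10 degrees of play either way; higher, it turns with 0.04 N m of friction. It goes back in only within 10 degrees of a mark.
- round_mark (a point): A point on the other dial, not to be moved: a plain round fluted grey knob, 59 mm across, 28 mm high, on the same kind of bezel, turning freely about a vertical axis. The point is on its top face, 24 mm from the axis, at the outer end of its dark pointer line; x points outward along the line, z up.

How it is judged:
On the way, in this order (a step that is already met when the one before it is completed fails the run):
1. the winged dial is pulled up by more than 6 mm while still at off (value of joint dial_pull above 0.006 m and value of joint dial_turn below 0.35 rad), for 0.1 s.
2. still pulled up by more than 6 mm, it is turned to the long line (within 15 degrees) (value of joint dial_pull above 0.006 m and value of joint dial_turn between 0.96 and 1.484 rad), for 0.1 s.
At the end, for the whole second after the job is handed in: The winged dial is back in (within 3 mm of fully in) and points at the long line (70 degrees clockwise of the off mark, within 12 degrees) (value of joint dial_pull below 0.003 m and value of joint dial_turn between 1.01 and 1.43 rad); the robot touches nothing.
It fails at once if the round dial is turned (its mark moves more than 8 mm) (distance of round_mark from where it was at the start of the episode above 0.008 m).
It also fails if it takes over 32 s, if anything falls off the work surface, if the arm or the gripper's body presses on something with over 40 N, if the wrist force passes 120 N, or if a joint passes its speed limit or range.

### The arm

A 6-joint arm with a two-finger parallel gripper is mounted at the origin on the work surface. World frame = base frame: x ahead of the robot, y to its left, z up, the work surface at z = 0. Lengths are in m, angles in rad, forces in N, time in s.
With the tool pointing down it reaches from about 0.3 to 0.95 m from the base axis. Payload 3.1 kg.
Tool frame: the origin (TCP) lies midway between the tips of the shut fingers; the grasp point (between the pads) lies 19 mm behind it (hold_point_z is the distance from the TCP to the grasp point, in m); z points along the fingers, y is the direction in which the jaws open and shut (so a half turn about z gives the same grasp; the last joint's range is limited). The gripper opens to 85 mm and grips with 20 to 120 N. Pads are 22 mm wide; open, the fingers measure 114 mm over their backs; the gripper's body (76 mm by 85 mm) begins 54 mm behind the grasp point. The pads swing forward as they close: fully open they stand 13 mm farther back than shut.
Start: joints at [-1.346, 0.308, 1.634, -0, 1.2, -0.07], TCP at [0.182, -0.598, 0.231] pointing down, gripper open.
Joint ranges: [-3.06, 3.06], [-0.79, 1.96], [0.05, 2.63], [-1.19, 4.34], [0.05, 2.64], [-2.94, 2.94]. Speed limits (rad/s): [2.79, 2.79, 3.14, 3.14, 3.14, 3.14].

### API

Orientations are given as a rotation vector (axis times angle).
In Python, from station import * gives the robot as it stands. The module is installed in compiled form; this text tells all that it offers.
- The arm moves only by the tool servo_tool, never from a script. Its argument "deltas" is a list of rows, each a list of 7 numbers: the shift along the tool's x, y, z in m, then the turn, a rotation vector about the tool's x, y, z in degrees, then the opening, from 0 (shut) to 1 (fully open). In form: [[x, y, z, wx, wy, wz, gripper], ...]. A call has 1 to 5 rows; each row shifts and turns the pose as measured when the row begins, along the tool's axes as they then stand; what a row does not reach is not made up. A row lasts 1/12 s, in which the tool goes at most 41.7 mm and 7.16 degrees, less where a joint would pass 70% of its speed; a pose out of reach is approached as far as the arm can. A call is refused whole if a number of a shift passes 0.0417 or a number of a turn 7.16, either way. A call with a gripper value outside its range is refused whole. The fingers move at their own pace and stop on an object; "newtons" is the grip in N (left out, the last holds). Time passes only in rows, so rows that do not move let the fingers close. It gives the time, the measured TCP pose, the force and the opening at its end, in the units of the state.
- sense(): the state, without advancing time (a new reading comes with each control period).
- camera(name): name is "scene" or "top"; returns a dict with "color" (400x640x3 uint8, red, green, blue), "fx", "fy", "cx", "cy" (pixels), "rvec" (rotation vector, rad) and "tvec" (3), from world to camera coordinates, as OpenCV has them. Camera axes: x right, y down, z forward; pixel columns grow to the right and rows downward; lengths in m; the calibration is good to about 2 mm. A picture is of the moment at which its call begins. There is no depth.
- sign_off(): hands the job in, once; it reports no verdict.
Trained networks look in a picture, given as the dict that the camera call returned (one of the last four; its "shot" number tells which), for a name from the list of things; names that differ only in an ending like _2 or _b are one class to them, and where a whole thing is asked for, a point or a joint stands for the part that bears it (a point fixed in the world has none). Each returns a list of dicts, best first, with "confidence" (0 to 1); they miss things now and then, are a little off and sometimes report something else, mostly with a low value. They report only what shows in the picture. A call takes as long as a camera call.
- masks_of(picture, label): "mask" (400x640 bool, what is visible of it) and "box" ([centre column, centre row, width, height] in pixels, round what is visible of it).
The state is a dict: "t": time; "q": joint angles; "joint_velocities": joint speeds; "effort": joint torques, N m; "tool_pos": TCP position; "ee_rot": TCP orientation; "force": force on the tool from outside, world axes, zero at the start; "wrist_torque": the same for the moment, N m; "finger_gap": opening from 0.0 (shut) to 1.0 (fully open).
Only numpy, scipy, OpenCV 4.12 (cv2) and the standard library are available. Lean on these libraries where they do the work, as an engineer would, in place of code of your own. Each camera call takes 0.05 s, during which the arm holds its last target. There are 200 camera calls.

## Working session

There is one attempt and no reset: what is moved stays moved. The work goes in short steps, Python scripts to look and compute and a tool call to move; the robot and the scene stay as the last step left them, time stands still between calls to the robot, and variables do not carry over. Pictures are saved under pics/ and viewed, about 8 in all and at most 12, crops included, and the job is handed in when it is done.

Besides the shell and the picture viewer there is one more tool, called after "Call:" in YAML: its name, and indented under it one key for each argument. servo_tool: Moves the arm, as the interface text tells. Its arguments: {"type":"object","properties":{"deltas":{"type":"array","items":{"type":"array","items":{"type":"number"}}},"newtons":{"type":"number"}},"required":["deltas"]}

```bash
mkdir -p pics
cat > h.py <<'E'
from station import *
import numpy as np, cv2
def save(p,n,box=None,s=1):
    im=p["color"][...,::-1]
    if box: im=im[box[1]:box[3],box[0]:box[2]]
    cv2.imwrite("pics/"+n,cv2.resize(np.ascontiguousarray(im),None,fx=s,fy=s,interpolation=cv2.INTER_CUBIC))
def K(p): return np.array([[p["fx"],0,p["cx"]],[0,p["fy"],p["cy"]],[0,0,1.]])
def back(p,uv,z):
    R=cv2.Rodrigues(np.array(p["rvec"],float))[0]; t=np.array(p["tvec"],float).ravel()
    d=R.T@np.linalg.solve(K(p),[uv[0],uv[1],1.]); c=-R.T@t
    return c+d*(z-c[2])/d[2]
def proj(p,X): return cv2.projectPoints(np.array(X,float).reshape(-1,1,3),np.array(p["rvec"],float),np.array(p["tvec"],float),K(p),None)[0].reshape(-1,2)
E
python3 - <<'E'
from h import *
s=sense(); print({k:np.round(v,4) for k,v in s.items()})
for n in ("top","scene"):
    p=camera(n); save(p,n+"0.png")
    R=cv2.Rodrigues(np.array(p["rvec"],float))[0]; print(n,p["fx"],-R.T@np.ravel(p["tvec"]),R.round(2).tolist())
    for l in ("dial_base","dial_grip","round_mark"):
        for m in masks_of(p,l)[:3]: print(l,round(m["confidence"],2),np.round(m["box"],1), np.argwhere(m["mask"]).mean(0)[::-1].round(1), back(p,m["box"][:2],.1).round(4))
E
```

```text
{'t': np.float64(0.0), 'q': array([-1.3457,  0.309 ,  1.6352, -0.    ,  1.1997, -0.0697]), 'joint_velocities': array([-0.0001, -0.0002, -0.0014, -0.0009, -0.0002, -0.0001]), 'effort': array([-2.00000e-04, -4.15259e+01, -2.76665e+01, -1.00000e-04,
        1.03000e-02,  0.00000e+00]), 'tool_pos': array([ 0.1814, -0.5973,  0.2301]), 'ee_rot': array([-3.1053e+00, -4.6110e-01,  3.0000e-04]), 'force': array([ 0.0742, -0.7202, -0.69  ]), 'wrist_torque': array([ 0.0059, -0.039 , -0.0149]), 'finger_gap': np.float64(1.0027)}
top 424.3142721827449 [0.45700253 0.04292179 0.81111075] [[0.02, -1.0, 0.03], [-0.99, -0.02, -0.13], [0.13, -0.03, -0.99]]
dial_base 0.84 [421.4 209.3  66.8  67.6] [422.2 210.7] [ 0.5413 -0.151   0.1   ]
dial_grip 0.76 [422.5 210.6  40.3  40.7] [423.4 210.1] [ 0.5391 -0.1529  0.1   ]
round_mark 0.83 [324.7 197.2  30.6  34.5] [323.9 196.6] [0.5581 0.0138 0.1   ]
scene 519.1216051391585 [0.97875534 0.27609875 0.60586398] [[-0.48, 0.87, -0.0], [0.59, 0.32, -0.74], [-0.64, -0.36, -0.68]]
dial_grip 0.73 [211.3 169.6  43.8  38.3] [212.1 171.8] [ 0.5291 -0.1625  0.1   ]
round_mark 0.87 [305.1 216.6  43.9  44.6] [303.2 215.8] [0.5477 0.0131 0.1   ]
```

```bash
ls pics
```

```text
scene0.png
top0.png
```

View pics/top0.png

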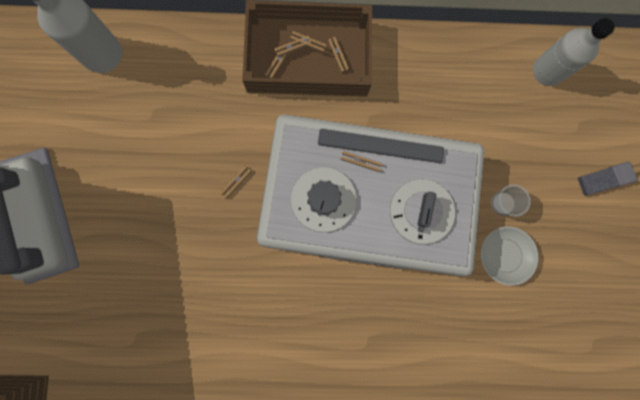

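View pics/scene0.png

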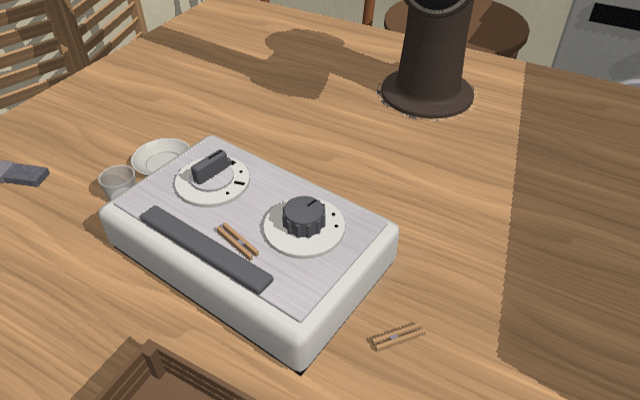

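The top view shows the round dial at about (324,198) and the winged dial at about (424,210). The winged dial's square mark is near (420,237) and its long line near (398,216). In the scene view the winged bar is at about (210,168). I'll zoom in for the angle and the centre.

Run:
```python
from h import *
p=camera("top"); q=camera("scene")
save(p,"top1.png",(380,170,466,252),7); save(q,"scene1.png",(165,135,260,210),7)
m=masks_of(p,"dial_base")[0]["mask"]
pts=np.argwhere(m)[:,::-1].astype(np.int32)
h=cv2.convexHull(pts).reshape(-1,2)
W=np.array([back(p,u,.098)[:2] for u in h])
print("bezel circle",cv2.minEnclosingCircle(W.astype(np.float32)), cv2.fitEllipse(W.astype(np.float32)))
for n,uv in dict(square=(420,237),line=(398,216)).items(): print(n,back(p,uv,.098).round(4))
```

```text
bezel circle ((0.5397217273712158, -0.15258720517158508), 0.05614010989665985) ((0.5394331216812134, -0.15289431810379028), (0.11014384031295776, 0.11141510307788849), 17.6455135345459)
square [ 0.4943 -0.1486  0.098 ]
line [ 0.5291 -0.1114  0.098 ]
```

View pics/top1.png

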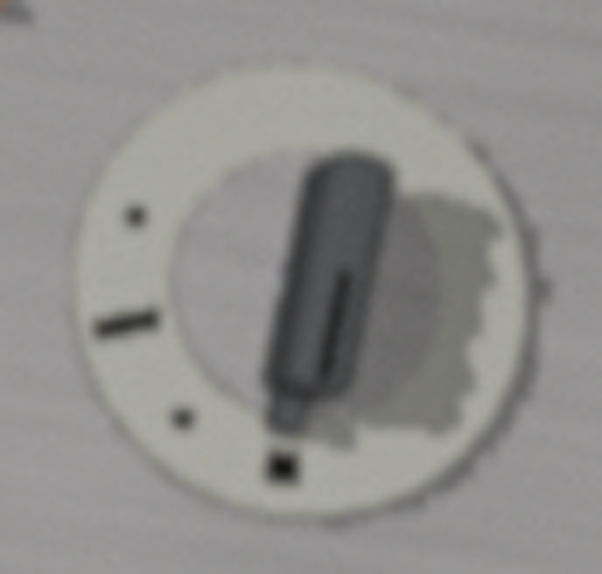

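View pics/scene1.png

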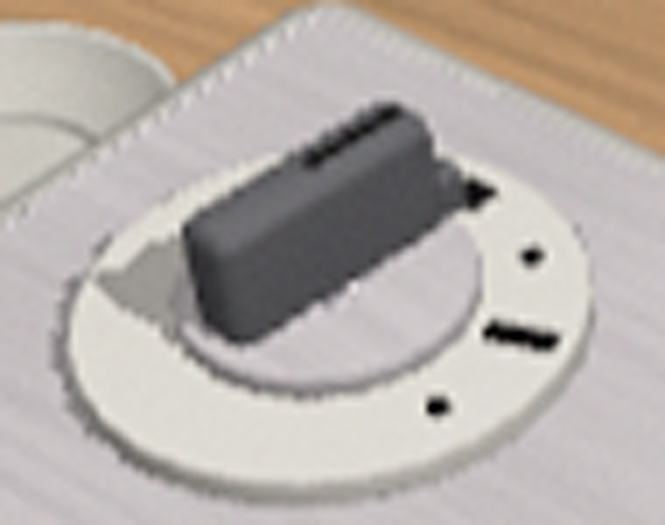

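Run:
```python
from h import *
p=camera("top")
f=lambda u,v,z: back(p,(380+(u+.5)/7-.5,170+(v+.5)/7-.5),z)[:2]
c=np.array([.5396,-.1527])
for n,u,v in (("sq",283,467),("dot",182,418),("line",127,323),("dot2",136,215)):
    w=f(u,v,.098)-c; print(n,(np.hypot(*w)*1000).round(1),np.degrees(np.arctan2(w[1],w[0])).round(1))
for zt in (.135,):
    a=f(347,268,zt);b=f(325,378,zt); print("topline",a,b,np.degrees(np.arctan2(*(b-a)[::-1])))
    a=f(352,155,zt);b=f(318,392,zt); print("topends",a,b,(a+b)/2,np.hypot(*(a-b)),np.degrees(np.arctan2(*(b-a)[::-1])))
n=f(287,425,.11);print("nose",n,np.degrees(np.arctan2(*(n-c)[::-1])))
R=cv2.Rodrigues(sense()["ee_rot"])[0]; print(R.round(3))
```

```text
sq 44.2 174.7
dot 43.4 138.9
line 43.0 103.4
dot2 42.8 67.3
topline [ 0.53976399 -0.15412924] [ 0.51417681 -0.14864263] 167.89745838212767
topends [ 0.56622947 -0.15570141] [ 0.51091811 -0.14697568] [ 0.53857379 -0.15133855] 0.055995401521788946 171.0350962867014
nose [ 0.50489046 -0.14645709] 169.80370609292515
[[ 0.957  0.291  0.   ]
 [ 0.291 -0.957 -0.   ]
 [-0.     0.    -1.   ]]
```

The axis is at about (0.539, -0.1525). The bar heading is about 170° and the off mark about 174°, which fits the dial resting at off within its play. Mark radii of 43–44 mm and the bezel diameter of about 112 mm match the sizes given. First I'll translate above the dial, then turn the tool to a yaw of 170°. That direction keeps the last joint mid-range through the 70° turn.

Call:
servo_tool:
  deltas:
    - [0.033,-0.0225,0,0,0,0,1]
    - [0.033,-0.0225,0,0,0,0,1]
    - [0.033,-0.0225,0,0,0,0,1]
    - [0.033,-0.0225,0,0,0,0,1]
    - [0.033,-0.0225,0,0,0,0,1]
  newtons: 60

```text
t: 1.02
tool_pos: [0.3057, -0.4458, 0.231]
ee_rot: [3.103, 0.439, -0.003]
force: [1.2, -0.1, 0.4]
finger_gap: 0.999
```

Call:
servo_tool:
  deltas:
    - [0.033,-0.0225,0,0,0,0,1]
    - [0.033,-0.0225,0,0,0,0,1]
    - [0.033,-0.0225,0,0,0,0,1]
    - [0.033,-0.0225,0,0,0,0,1]
    - [0.033,-0.0225,0,0,0,0,1]

```text
t: 1.43
tool_pos: [0.4378, -0.2845, 0.2314]
ee_rot: [3.1, 0.434, 0.002]
force: [0.8, 0.2, 0.3]
finger_gap: 1.001
```

Call:
servo_tool:
  deltas:
    - [0.033,-0.0225,0,0,0,-7,1]
    - [0.031,-0.026,0,0,0,-7,1]
    - [0.025,-0.025,0,0,0,-7,1]
    - [0,0,0,0,0,-7,1]
    - [0,0,0,0,0,-7,1]

```text
t: 1.85
tool_pos: [0.498, -0.1718, 0.2324]
ee_rot: [2.81, 1.374, 0.007]
force: [-0.3, 1.1, 0.6]
finger_gap: 0.997
```

Call:
servo_tool:
  deltas:
    - [0,0,0,0,0,-7,1]
    - [0,0,0,0,0,-7,1]
    - [0,0,0,0,0,-7,1]
    - [0,0,0,0,0,-7,1]
    - [0,0,0,0,0,-7,1]

```text
t: 2.27
tool_pos: [0.4993, -0.1685, 0.2334]
ee_rot: [2.254, 2.166, 0.002]
force: [-0.4, 0.8, -0.2]
finger_gap: 0.998
```

Call:
servo_tool:
  deltas:
    - [0,0,0,0,0,-7,1]
    - [0,0,0,0,0,-7,1]
    - [0,0,0,0,0,-7,1]
    - [0,0,0,0,0,-7,1]
    - [0,0,0,0,0,-7,1]

```text
t: 2.68
tool_pos: [0.4996, -0.1683, 0.2343]
ee_rot: [1.479, 2.753, -0.006]
force: [0.5, 0.6, -0.8]
finger_gap: 1.001
```

```bash
cat >> h.py <<'E'
def go(x=.539,y=-.1525,yaw=170,z=None):
    s=sense(); R=cv2.Rodrigues(s["ee_rot"])[0]; P=s["tool_pos"]
    yw=np.degrees(np.arctan2(R[1,0],R[0,0])); d=R.T@(np.array([x,y,P[2] if z is None else z])-P)
    print("t",s["t"].round(2),"P",P.round(4),"yaw",yw.round(1),"tilt",R[:,2].round(3),"d tool mm",(d*1e3).round(1),"wz",((yw-yaw+180)%360-180).round(1),"F",s["force"].round(1),"gap",s["finger_gap"].round(3),"q6",s["q"][5].round(2))
E
python3 -c "from h import *;go(z=.111)"
```

```text
Traceback (most recent call last):
  File "h.py", line 16, in go
    print("t",s["t"].round(2),"P",P.round(4),"yaw",yw.round(1),"tilt",R[:,2].round(3),"d tool mm",(d*1e3).round(1),"wz",((yw-yaw+180)%360-180).round(1),"F",s["force"].round(1),"gap",s["finger_gap"].round(3),"q6",s["q"][5].round(2))
              ^^^^^^^^^^^^
AttributeError: 'float' object has no attribute 'round'
```

Yaw is now about 123°, so 47° remain.

Call:
servo_tool:
  deltas:
    - [0,0,0,0,0,-7,1]
    - [0,0,0,0,0,-7,1]
    - [0,0,0,0,0,-7,1]
    - [0,0,0,0,0,-7,1]
    - [0,0,0,0,0,-7,1]

```text
t: 3.1
tool_pos: [0.4999, -0.1684, 0.2352]
ee_rot: [0.561, 3.074, -0.014]
force: [0.1, 0.3, 0.4]
finger_gap: 1.001
```

Call:
servo_tool:
  deltas:
    - [0,0,0,0,0,-6,1]
    - [0,0,0,0,0,-4,1]
    - [0,0,0,0,0,0,1]

```text
t: 3.35
tool_pos: [0.5, -0.1685, 0.2357]
ee_rot: [0.271, 3.113, -0.017]
force: [0.4, 0.6, 0.8]
finger_gap: 0.999
```

```bash
sed -i 's/s\["t"\].round(2)/s["t"]/' h.py
python3 -c "from h import *;go(z=.111)"
```

```text
Traceback (most recent call last):
  File "h.py", line 16, in go
    print("t",s["t"],"P",P.round(4),"yaw",yw.round(1),"tilt",R[:,2].round(3),"d tool mm",(d*1e3).round(1),"wz",((yw-yaw+180)%360-180).round(1),"F",s["force"].round(1),"gap",s["finger_gap"].round(3),"q6",s["q"][5].round(2))
                                                                                                                                                                             ^^^^^^^^^^^^^^^^^^^^^
AttributeError: 'float' object has no attribute 'round'
```

```bash
sed -i 's/s\["finger_gap"\].round(3)/s["finger_gap"]/; s/s\["q"\]\[5\].round(2)/s["q"][5]/' h.py
python3 -c "from h import *;go(z=.111)"
```

```text
t 3.35 P [ 0.5    -0.1685  0.2357] yaw 170.0 tilt [ 0.015 -0.012 -1.   ] d tool mm [-33.5  23.6 125.1] wz 0.0 F [0.4 0.6 0.8] gap 0.9994003240429713 q6 -1.7991040978545116
```

Call:
servo_tool:
  deltas:
    - [-0.017,0.012,0.015,-0.5,1.0,0,1]
    - [-0.0165,0.0116,0.015,0,0,0,1]
    - [0,0,0.02,0,0,0,1]
    - [0,0,0,0,0,0,1]
    - [0,0,0,0,0,0,1]

```text
t: 3.77
tool_pos: [0.5406, -0.1518, 0.1873]
ee_rot: [0.289, 3.123, -0.003]
force: [1.1, 0.2, 0.2]
finger_gap: 1.0
```

Run:
```python
from h import *
go(z=.111)
q=camera("scene"); save(q,"scene2.png",(130,70,290,210),4)
```

```text
t 3.7667 P [ 0.5406 -0.1518  0.1873] yaw 169.4 tilt [ 0.005 -0.003 -1.   ] d tool mm [ 1.8 -0.9 76.3] wz -0.6 F [1.1 0.2 0.2] gap 1.0001236573879353 q6 -1.7368516206756215
```

View pics/scene2.png

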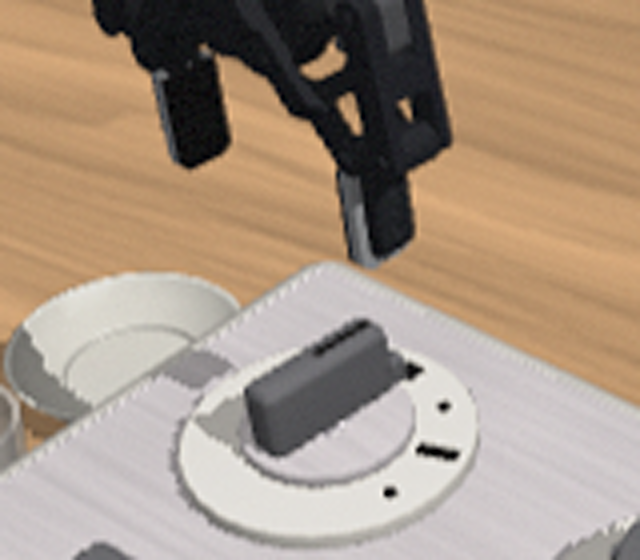

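The picture shows the open fingers, with tips at crop (195,165) and (370,260), straddling the bar at (320,385). I'll descend.

Call:
servo_tool:
  deltas:
    - [0.001,-0.0005,0.018,0,0,0,1]
    - [0.001,0,0.018,0,0,0,1]
    - [0,0,0.018,0,0,0,1]
    - [0,0,0.015,0,0,0,1]
    - [0,0,0,0,0,0,1]

```text
t: 4.23
tool_pos: [0.5414, -0.1547, 0.1239]
ee_rot: [0.296, 3.112, -0.008]
force: [-0.2, 0.6, -0.8]
finger_gap: 0.999
```

```bash
python3 -c "from h import *;go(z=.111)"
```

```text
t 4.2333 P [ 0.5414 -0.1547  0.1239] yaw 169.1 tilt [ 0.015 -0.007 -1.   ] d tool mm [ 3.   1.7 12.9] wz -0.9 F [-0.2  0.6 -0.8] gap 0.9985553452590011 q6 -1.7352193526029027
```

Call:
servo_tool:
  deltas:
    - [0.003,0.0017,0.008,-0.5,0.7,-0.5,1]
    - [0.001,0,0.006,0,0,0,1]
    - [0,0,0,0,0,0,1]

```text
t: 4.48
tool_pos: [0.5391, -0.1533, 0.1125]
ee_rot: [0.284, 3.121, 0.006]
force: [0.0, -0.1, -0.2]
finger_gap: 1.001
```

```bash
python3 -c "from h import *;go(z=.111)"
```

```text
t 4.4833 P [ 0.5391 -0.1533  0.1125] yaw 169.6 tilt [ 0.008  0.003 -1.   ] d tool mm [0.3 0.8 1.5] wz -0.4 F [ 0.  -0.1 -0.2] gap 1.001442217540444 q6 -1.7515492553532612
```

Call:
servo_tool:
  deltas:
    - [0,0.0008,0,0,0,0,0.4]
    - [0,0,0,0,0,0,0.0]
    - [0,0,0,0,0,0,0.0]
    - [0,0,0,0,0,0,0.0]
    - [0,0,0,0,0,0,0.0]
  newtons: 50

```text
t: 4.9
tool_pos: [0.5414, -0.1533, 0.1158]
ee_rot: [0.285, 3.116, 0.004]
force: [0.8, -1.3, 0.3]
finger_gap: 0.298
```

Call:
servo_tool:
  deltas:
    - [0,0,0,0,0,0,0.0]
    - [0,0,0,0,0,0,0.0]
    - [0,0,0,0,0,0,0.0]

```text
t: 5.15
tool_pos: [0.5417, -0.1531, 0.1163]
ee_rot: [0.285, 3.115, 0.004]
force: [-0.4, -0.5, -0.4]
finger_gap: 0.175
```

```bash
python3 -c "from h import *;go(z=.111);print(sense()['wrist_torque'])"
```

```text
t 5.15 P [ 0.5417 -0.1531  0.1163] yaw 169.6 tilt [ 0.013  0.002 -1.   ] d tool mm [2.8 0.1 5.2] wz -0.4 F [-0.4 -0.5 -0.4] gap 0.17454178552635388 q6 -1.74949847937546
[-0.05381502 -0.01322724 -0.04775783]
```

Call:
servo_tool:
  deltas:
    - [0,0,-0.003,0,0,0,0]
    - [0,0,-0.003,0,0,0,0]
    - [0,0,-0.003,0,0,0,0]

```text
t: 5.4
tool_pos: [0.5416, -0.1531, 0.1243]
ee_rot: [0.285, 3.115, 0.004]
force: [1.6, 0.1, -3.2]
finger_gap: 0.172
```

Run:
```python
from h import *
go(z=.1265);print(sense()['wrist_torque'])
q=camera("scene"); save(q,"scene3.png",(150,100,270,210),5)
```

```text
t 5.4 P [ 0.5416 -0.1531  0.1243] yaw 169.6 tilt [ 0.014  0.002 -1.   ] d tool mm [ 2.7  0.2 -2.2] wz -0.4 F [ 1.6  0.1 -3.2] gap 0.17233008954423865 q6 -1.7493830477516645
[-0.08609474 -0.24944169 -0.03645342]
```

View pics/scene3.png

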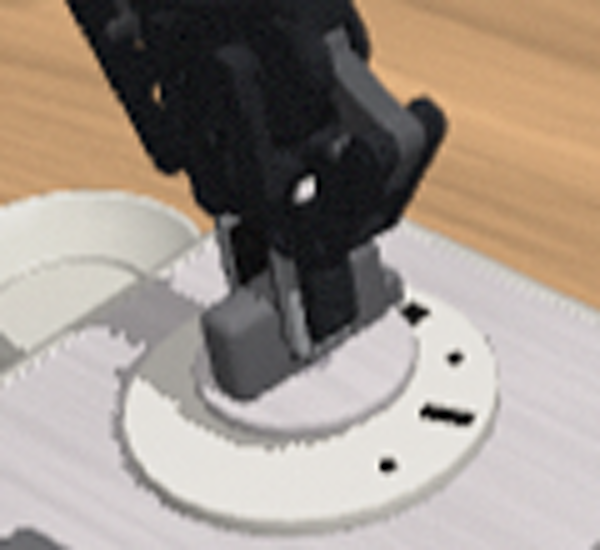

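The force reading of -3.2 N matches the stated friction, and the picture shows the disc raised off the bezel. I'll lift a little more, then turn clockwise.

Call:
servo_tool:
  deltas:
    - [0,0,-0.0025,0,0,0,0]
    - [0,0,0,0,0,0,0]
    - [0,-0.0003,0,0,0,5,0]
    - [0,-0.0003,0,0,0,5,0]
    - [0,-0.0003,0,0,0,5,0]

```text
t: 5.87
tool_pos: [0.5415, -0.1534, 0.1282]
ee_rot: [0.703, 3.048, 0.009]
force: [2.3, 0.9, -2.9]
finger_gap: 0.17
```

```bash
python3 -c "from h import *;go(z=.1265,yaw=103.5);print(sense()['wrist_torque'])"
```

```text
t 5.8667 P [ 0.5415 -0.1534  0.1282] yaw 154.0 tilt [ 0.014  0.002 -1.   ] d tool mm [ 2.7 -0.3  1.7] wz 50.5 F [ 2.3  0.9 -2.9] gap 0.17046568358471004 q6 -1.4801332031395937
[-0.10503367 -0.20920458  0.03735171]
```

Call:
servo_tool:
  deltas:
    - [0,-0.0003,0.0005,0,0,6,0]
    - [0,-0.0003,0.0005,0,0,6,0]
    - [0,-0.0003,0.0005,0,0,6,0]
    - [0,-0.0003,0.0005,0,0,6,0]
    - [0,-0.0003,0.0005,0,0,6,0]

```text
t: 6.28
tool_pos: [0.5412, -0.1537, 0.1282]
ee_rot: [1.502, 2.746, 0.015]
force: [0.0, -0.2, -1.4]
finger_gap: 0.171
```

```bash
python3 -c "from h import *;go(z=.1265,yaw=103.5);print(sense()['wrist_torque'])"
```

```text
t 6.2833 P [ 0.5412 -0.1537  0.1282] yaw 122.6 tilt [ 0.015  0.003 -1.   ] d tool mm [ 2.2 -1.2  1.6] wz 19.1 F [ 0.  -0.2 -1.4] gap 0.17146398500202326 q6 -0.9341988112359504
[-0.06701563 -0.05418514  0.07841101]
```

Call:
servo_tool:
  deltas:
    - [0,0,0.0005,0,0,6,0]
    - [0,0,0.0005,0,0,6,0]
    - [0,0,0.0005,0,0,5.5,0]
    - [0,0,0.0005,0,0,1,0]
    - [0,0,0.0005,0,0,0,0]

```text
t: 6.7
tool_pos: [0.541, -0.1538, 0.1282]
ee_rot: [1.943, 2.457, 0.015]
force: [-0.2, 1.5, 0.9]
finger_gap: 0.174
```

Run:
```python
from h import *
go(z=.1165,yaw=103.5);print(sense()['wrist_torque'])
q=camera("scene"); save(q,"scene4.png",(150,100,270,210),5)
```

```text
t 6.7 P [ 0.541  -0.1538  0.1282] yaw 103.3 tilt [ 0.013  0.002 -1.   ] d tool mm [ 1.8 -1.8 11.6] wz -0.2 F [-0.2  1.5  0.9] gap 0.17388619144690376 q6 -0.5948194438809467
[-0.15790452  0.21039691 -0.03136253]
```

View pics/scene4.png

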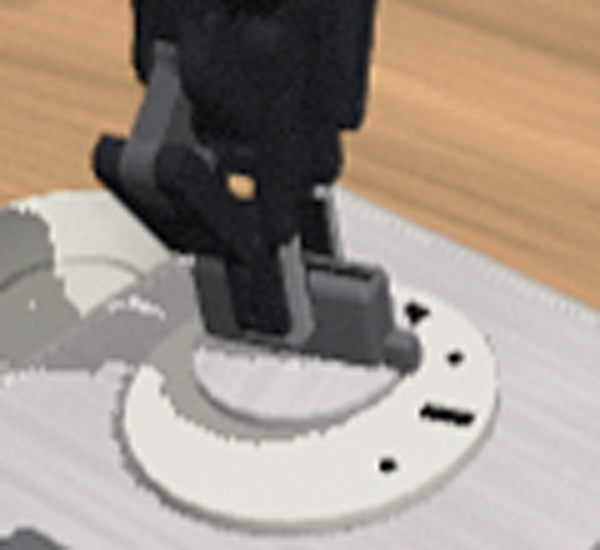

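The nose is near crop (405,352) and the line mark near (447,414). I'll check this against a projection.

Run:
```python
from h import *
q=camera("scene"); 
for a in (85,95,103.5,112,120):
    r=np.radians(a); e=np.array([np.cos(r),np.sin(r)])
    for z in (.122,.125): print(a,z,((proj(q,[*(np.array([.5392,-.1525])+.033*e),z])[0]-[150,100])*5+2).round(0))
r=np.radians(103.5);print("line",((proj(q,[.5392+.043*np.cos(r),-.1525+.043*np.sin(r),.098])[0]-[150,100])*5+2).round())
r=np.radians(174);print("sq",((proj(q,[.5392+.044*np.cos(r),-.1525+.044*np.sin(r),.098])[0]-[150,100])*5+2).round())
p=camera("top"); save(p,"top4.png",(380,170,466,252),7)
```

```text
85 0.122 [388. 363.]
85 0.125 [387. 355.]
95 0.122 [400. 351.]
95 0.125 [399. 343.]
103.5 0.122 [408. 341.]
103.5 0.125 [407. 333.]
112 0.122 [413. 331.]
112 0.125 [412. 323.]
120 0.122 [416. 321.]
120 0.125 [415. 313.]
line [449. 409.]
sq [414. 308.]
```

View pics/top4.png

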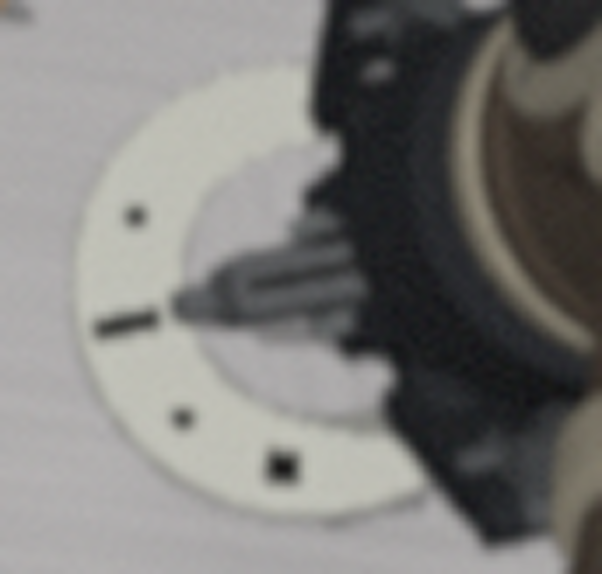

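The bar in the top view is parallel to the long line mark and the nose points at it, from about (190,305) towards (127,323). Now I'll push it in.

Call:
servo_tool:
  deltas:
    - [0,0,0.004,0,0,0,0]
    - [0,0,0.004,0,0,0,0]
    - [0,0,0.004,0,0,0,0]

```text
t: 7.1
tool_pos: [0.541, -0.1538, 0.1166]
ee_rot: [1.94, 2.459, 0.015]
force: [-0.9, 0.6, 2.6]
finger_gap: 0.179
```

```bash
python3 -c "from h import *;go(z=.1155,yaw=103.5);print(sense()['wrist_torque'])"
```

```text
t 7.1 P [ 0.541  -0.1538  0.1166] yaw 103.5 tilt [ 0.013  0.002 -1.   ] d tool mm [ 1.7 -1.7  1.1] wz -0.0 F [-0.9  0.6  2.6] gap 0.17871925236151553 q6 -0.597396186607131
[-0.0355749   0.27643873 -0.02092782]
```

Call:
servo_tool:
  deltas:
    - [0,0,0.002,0,0,0,0]
    - [0,0,0.002,0,0,0,0]

```text
t: 7.27
tool_pos: [0.5412, -0.1539, 0.116]
ee_rot: [1.94, 2.461, 0.014]
force: [-7.0, 3.5, 19.4]
finger_gap: 0.169
```

```bash
python3 -c "from h import *;go(z=.1155,yaw=103.5)"
```

```text
t 7.2667 P [ 0.5412 -0.1539  0.116 ] yaw 103.5 tilt [ 0.011  0.002 -1.   ] d tool mm [ 1.9 -1.8  0.4] wz 0.0 F [-7.   3.5 19.4] gap 0.169206946636533 q6 -0.5981630521039666
```

It has bottomed, with 19 N at the starting height. I'll release and back off straight up.

Call:
servo_tool:
  deltas:
    - [0,0,0.0005,0,0,0,0.6]
    - [0,0,0.0005,0,0,0,1]
    - [0,0,0.0005,0,0,0,1]
    - [0,0,0,0,0,0,1]
    - [0,0,0,0,0,0,1]

```text
t: 7.68
tool_pos: [0.542, -0.1542, 0.1132]
ee_rot: [1.939, 2.46, 0.016]
force: [-0.0, 0.5, -0.1]
finger_gap: 0.871
```

```bash
python3 -c "from h import *;go(z=.25,yaw=103.5)"
```

```text
t 7.6833 P [ 0.542  -0.1542  0.1132] yaw 103.5 tilt [ 0.014  0.002 -1.   ] d tool mm [   2.3   -0.7 -136.8] wz 0.0 F [-0.   0.5 -0.1] gap 0.8705471966589606 q6 -0.5995482890408338
```

Call:
servo_tool:
  deltas:
    - [0,0,-0.015,0,0,0,1]
    - [0,0,-0.03,0,0,0,1]
    - [0,0,-0.035,0,0,0,1]
    - [0,0,-0.035,0,0,0,1]
    - [0,-0.02,-0.02,0,0,0,1]

```text
t: 8.1
tool_pos: [0.5167, -0.1568, 0.2419]
ee_rot: [-1.937, -2.461, -0.008]
force: [0.1, -0.1, 1.0]
finger_gap: 1.003
```

Call:
servo_tool:
  deltas:
    - [0,-0.03,0,0,0,0,1]
    - [0,-0.03,0,0,0,0,1]
    - [0,-0.03,0,0,0,0,1]
    - [0,0,0,0,0,0,1]
    - [0,0,0,0,0,0,1]

```text
t: 8.52
tool_pos: [0.4285, -0.1805, 0.248]
ee_rot: [1.939, 2.467, 0.012]
force: [0.9, -1.0, 0.6]
finger_gap: 0.998
```

Run:
```python
from h import *
go()
p=camera("top"); q=camera("scene")
save(p,"top5.png",(380,170,466,252),4); save(q,"scene5.png",(165,135,260,210),4)
a=cv2.imread("pics/top5.png");b=cv2.imread("pics/scene5.png");H=max(a.shape[0],b.shape[0])
pad=lambda i: cv2.copyMakeBorder(i,0,H-i.shape[0],0,0,cv2.BORDER_CONSTANT)
cv2.imwrite("pics/both5.png",np.hstack([pad(a),pad(b)]))
```

```text
t 8.5167 P [ 0.4285 -0.1805  0.248 ] yaw 103.7 tilt [ 0.008  0.004 -1.   ] d tool mm [  1.2 114.    1. ] wz -66.3 F [ 0.9 -1.   0.6] gap 0.9983921161132954 q6 -0.7384218733928374
```

View pics/both5.png

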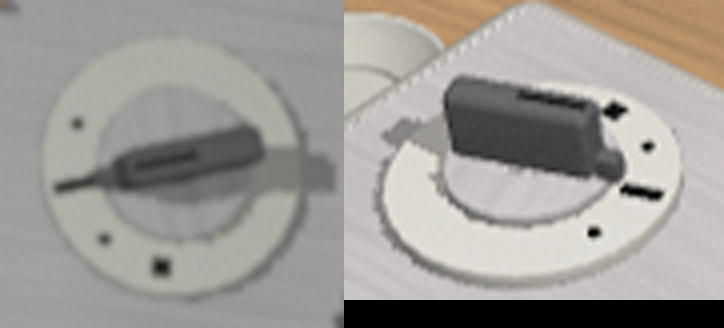

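The top crop (left) shows the nose, near (100,180), lined up with the long line at (75,187). The scene crop (right) shows the disc seated on the bezel. The gripper is clear, so I'll hand in.

Run:
```python
from h import *
p=camera("top")
for m in masks_of(p,"round_mark")[:1]: print("round",np.round(m["box"],1))
f=lambda u,v,z: back(p,(380+(u+.5)/4-.5,170+(v+.5)/4-.5),z)[:2]
a,b=f(198,154,.135),f(134,165,.135); print("bar yaw",np.degrees(np.arctan2(*(b-a)[::-1])))
print(sign_off())
```

```text
round [422.5 209.2  50.2  38.9]
bar yaw 100.99733986122448
the job is handed in; nothing more can be done
None
```

I pulled the winged dial up about 12 mm at the off mark and turned it about 66° clockwise to the long line. I then pushed it back in, released it, moved the gripper clear and handed the job in. `sign_off()` gives no verdict. The robot clock was about 8.7 s, against the 32 s limit.

- **Pull and turn:** the arm rose from about 0.116 to 0.128 m with about 3 N of drag, which fits the stated friction. The dial was still pulled out when it reached the line.
- **Back in:** the push stopped against 19 N at 0.116 m, the height I had gripped it at. The last pictures show the disc seated on the bezel.
- **Angle:** the dark line on the bar reads 101° against about 103.5° for the long line mark. That is 2–3° off, within the 12° allowed.
- **Robot clear:** the force readings were near zero, with the gripper at 0.248 m and about 110 mm to the side.
- **Check that failed:** the final network look for the round dial returned a box at (422, 209), which is the winged dial. I therefore have no measured confirmation that the round dial stayed put. The gripper stayed well away from it throughout and no unexpected forces showed.

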